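# Pull down the wide locker hatch with the hook pole

## Task

Pick up the hook pole, put its hook into the eye of the wide locker's hatch and pull the hatch all the way down with it, then unhook the pole and lay it back flat on the bench, the way it lay. Do not touch the wide locker or its hatch with the gripper or arm, and leave the narrow locker's hatch shut.

Things in the scene. Friction and masses are not known exactly. Their poses are not given: they have to be found in the camera images.
- hook_pole: L-shaped hook pole lying flat, 120 g (the like rod without bent end is not wanted). Black grip 90x26x26 mm (x,y,z), then an 8 mm steel rod along +x that bends square at x=125 mm into a straight prong along +y, ending at y=38. Rod and prong: 13 mm above the underside. Origin: centre of the grip's underside; z up. Grip from above across the 26 mm, at the origin (mass centre within 25 mm).
- hook_tip (a point): End of the prong of the hook pole, at [125, 38, 13] mm in the pole's frame; same axes as the pole.
- wide_locker: Wider of two grey lockers on legs, fixed: 180 mm wide (y; the other 110), 80 deep (x), 270 high, lowest 130 open. Origin: centre of footprint at bench height; front looks along its -x, z up. A white hatch, 8 mm thick, closes the front, hinged at its lower edge: hinge line along y through [-40, 0, 134] mm in this frame; the hatch reaches 132 mm from it.
- wide_eye (a point): Centre of the opening of the steel eye on the wide hatch's outside, 108 mm from the hinge line along the hatch and 29.5 mm out from it: [-69.5, 0, 242] mm in the locker's frame at angle 0. A square loop of 6 mm wire, its axis along the hinge line (y): the prong goes in sideways. Opening 34 mm high, 35 deep. Turns with the hatch (point x into the locker, z up at angle 0).
- wide_hatch (a joint): Wide hatch angle, rad: 0 shut (upright), grows as its upper edge swings out to the front and down; 1.5 is the stop, fully down, nearly level, the eye hanging below it. 1 to 2 N at the eye moves it; up to about 0.4 it stays where left, further down it sinks slowly to the stop by its own weight. Starts between 0 and 0.08.
- narrow_hatch (a joint): Angle of the narrow locker's like hatch, rad: 0 shut; it is to stay shut.

How it is judged (in metres and radians):
On the way, in this order (a step that is already met when the one before it is completed fails the run):
1. the prong of the hook pole is through the eye of the wide hatch (x of hook_tip in the frame of wide_eye between -0.022 and 0.022 m and z of hook_tip in the frame of wide_eye between -0.022 and 0.022 m and y of hook_tip in the frame of wide_eye between 0.004 and 0.042 m and value of joint wide_hatch below 0.35 rad), for 0.1 s.
2. the wide hatch is swung out by half a radian or more with the prong still in its eye (value of joint wide_hatch above 0.5 rad and distance between hook_tip and wide_eye below 0.05 m), for 0.05 s.
At the end, for the whole second after the job is handed in: The wide hatch is down at 1.3 rad or more, the narrow hatch is shut (under 0.1 rad), and the hook pole lies flat (within 0.2 rad) and still on the bench: the underside of its grip under 15 mm and its hook tip under 35 mm above the bench (value of joint wide_hatch above 1.3 rad and value of joint narrow_hatch below 0.1 rad and height (world z) of hook_pole between -0.01 and 0.015 m and height (world z) of hook_tip below 0.035 m and angle between hook_pole's own z axis and vertical below 0.2 rad and linear speed of hook_pole below 0.02 m/s); the robot touches nothing.
It fails at once if the gripper or arm touches the wide locker or its hatch (contact force between any of the fingers, the arm and wide_locker above 1 N).
It fails at once if the narrow locker's hatch is opened (value of joint narrow_hatch above 0.2 rad).
It also fails if it takes over 64 s, if anything falls off the work surface, if the arm or the gripper's body presses on something with over 40 N, if the wrist force passes 120 N, or if a joint passes its speed limit or range.

## Robot

A 7-joint arm with a two-finger parallel gripper is mounted at the origin on a cart in front of the work surface, level with it; the furniture and walls round the work are solid. World frame = base frame: x ahead of the robot, y to its left, z up, the work surface at z = 0. Lengths are in m, angles in degrees, forces in N, time in s.
With the tool pointing down it reaches from about 0.425 to 0.875 m from the base axis. Payload 4.7 kg.
Tool frame: the origin (TCP) lies at the very end of the fingers, on their centre line; the grasp point (between the pads) lies 19 mm behind it; z points along the fingers, y is the direction in which the jaws open and shut (so a half turn about z gives the same grasp; the last joint's range is limited). The gripper opens to 87 mm and grips with 3 to 60 N. Pads are 19 mm wide; open, the fingers measure 117 mm over their backs; the gripper's body (75 mm by 190 mm) begins 51 mm behind the grasp point.
Start: joints at [76.782, 18.392, -4.016, 83.108, 1.295, 78.541, -3.26], TCP at [0.158, -0.631, 0.223] pointing down, gripper open.
Joint ranges: [-163.93, 163.93], [-17.29, 119.83], [-79.2, 71.16], [3.27, 140.29], [-89.18, 269.18], [5.43, 117.66], [-154.24, 154.24]. Speed limits (degrees/s): [147.25, 147.25, 180, 180, 180, 180, 180].

## Interface

Orientations are given as [roll, pitch, yaw] about the fixed x, y, z axes, in that order (R = Rz(yaw) Ry(pitch) Rx(roll)).
In Python, from cell import sensors, imaging, ticket gives the robot as it stands.
- The arm moves only by the tool carry_out, never from a script. Its argument "plan" is a list of rows, each an object of numbers: "fingers": the closure, from -1 (fully open) to 1 (shut); "dx", "dy", "dz": the shift along the tool's x, y, z normalised to -1 to 1, where 1 is 0.03 m; "rx", "ry", "rz": the turn, a rotation vector about the tool's x, y, z normalised to -1 to 1, where 1 is 10 degrees. A call has 1 to 12 rows; each row shifts and turns the commanded pose from where the row before left it, along the tool's axes as they then stand; what a row does not reach is not made up. A row lasts 1/8 s, in which the tool goes at most 62.5 mm and 10.7 degrees, less where a joint would pass 70% of its speed; a pose out of reach is approached as far as the arm can. A call with a number of a shift or a turn outside -1 to 1 is refused whole. A call with a gripper value outside its range is refused whole. The fingers move at their own pace and stop on an object; "force" is the grip in N (left out, the last holds). Time passes only in rows, so rows that do not move let the fingers close. It gives the time, the measured TCP pose, the force and the opening at its end, in the units of the state.
- sensors.get_obs(): the state, without advancing time (a new reading comes with each control period).
- imaging.read_camera(name): name is "side" or "top"; returns a dict with "color" (384x512x3 uint8, red, green, blue), "mtx" (3x3 intrinsics, pixels), "dist_coeffs" ([k1, k2, p1, p2, k3] as OpenCV has them; the pictures are not rectified), "extrinsics" (4x4, takes a point from world to camera coordinates). Camera axes: x right, y down, z forward; pixel columns grow to the right and rows downward; lengths in m; the calibration is good to about 2 mm. A picture is of the moment at which its call begins. There is no depth.
- ticket.sign_off(): hands the job in, once; it reports no verdict.
The state is a dict: "time_s": time; "qpos": joint angles; "joint_velocities": joint speeds; "effort": joint torques, N m; "tool_pos": TCP position; "tool_rot": TCP orientation; "force": force on the tool from outside, world axes, zero at the start; "wrist_torque": the same for the moment, N m; "grip_width": finger opening in m.
Only numpy, scipy, OpenCV 4.12 (cv2) and the standard library are available. Lean on these libraries where they do the work, as an engineer would, in place of code of your own. Each camera call takes 0.05 s, during which the arm holds its last target.

## Working session

There is one attempt and no reset: what is moved stays moved. The work goes in short steps, Python scripts to look and compute and a tool call to move; the robot and the scene stay as the last step left them, time stands still between calls to the robot, and variables do not carry over. Pictures are saved under pics/ and viewed, and the job is handed in when it is done.

Besides the shell and the picture viewer there is one more tool, called after "Request:" as name([rows], argument=value, ...), one row to a line, values as JSON. carry_out: Moves the arm, as the interface text tells. Scaled input: -1 to 1 covers 0.03 m each way for a shift and 10 degrees each way for a turn. Its arguments: {"type":"object","properties":{"plan":{"type":"array"},"force":{"type":"number"}},"required":["plan"]}

```bash
ls; mkdir -p pics
python3 - <<'E'
from cell import sensors, imaging
import cv2,numpy as np
print(sensors.get_obs())
for n in ["side","top"]:
    d=imaging.read_camera(n)
    cv2.imwrite(f"pics/{n}0.png",d["color"][:,:,::-1])
    print(n,d["mtx"].tolist(),d["dist_coeffs"],np.round(d["extrinsics"],4).tolist())
E
```

```text
pics
{'time_s': 0.0, 'qpos': array([76.78160696, 18.4420452 , -4.01556295, 83.17657974,  1.29597595,
       78.53931941, -3.25903079]), 'joint_velocities': array([ 0.05675586,  0.03363969, -0.06569177,  0.08675184, -0.02774464,
        0.05609664,  0.00016794]), 'effort': array([ 8.12949452e-06, -4.91282558e+01, -4.03899942e-01, -3.12527525e+01,
       -6.38879905e-02,  4.36024368e-02,  1.91477634e-04]), 'tool_pos': array([ 0.15734746, -0.63009045,  0.22141298]), 'tool_rot': array([-1.79887354e+02,  6.66812172e-03,  1.40293805e+01]), 'force': array([-0.55331531, -0.16855143,  0.1801769 ]), 'wrist_torque': array([-0.0467303 ,  0.00313845, -0.00266739]), 'grip_width': 0.08711838272681349}
side [[498.07259597663193, 0.0, 250.52946583795452], [0.0, 498.07259597663193, 186.47599614943482], [0.0, 0.0, 1.0]] [-0.22381909  0.          0.          0.          0.        ] [[-0.9668, -0.2555, 0.0096, 0.5325], [-0.1073, 0.3714, -0.9222, 0.1938], [0.2321, -0.8926, -0.3865, 1.2285], [0.0, 0.0, 0.0, 1.0]]
top [[347.65778797219394, 0.0, 255.29610578148768], [0.0, 347.65778797219394, 193.1748548047734], [0.0, 0.0, 1.0]] [-0.10148196  0.          0.          0.          0.        ] [[0.0017, -1.0, -0.0073, 0.0116], [-0.994, -0.0009, -0.1094, 0.557], [0.1094, 0.0075, -0.994, 0.9407], [0.0, 0.0, 0.0, 1.0]]
```

View pics/side0.png

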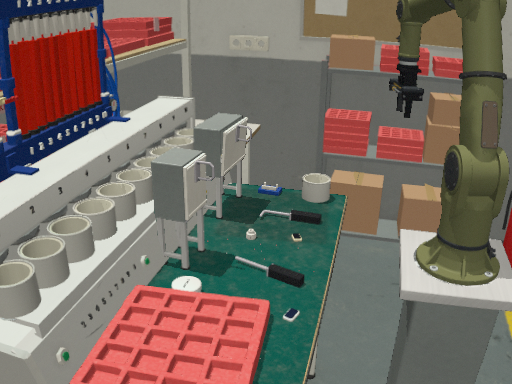

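View pics/top0.png

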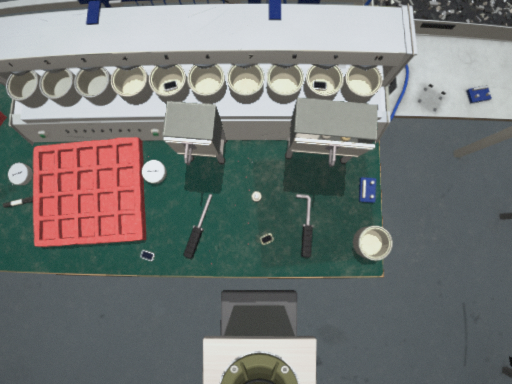

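Top: the hook pole has its grip at about (307,240) and its prong at (298,195), pointing left, which is +y. The wide locker is on the right, around (335,125), with its eye at about (333,157). In the side view these are the far locker and the far pole. I'll zoom in next to measure.

```bash
cat > h.py <<'E'
import numpy as np,cv2
from cell import imaging,sensors
def ray(d,uv):
    p=cv2.undistortPoints(np.array([[uv]],float),d["mtx"],d["dist_coeffs"])[0,0]
    E=np.array(d["extrinsics"]);R=E[:3,:3];t=E[:3,3]
    v=R.T@np.array([p[0],p[1],1]);return -R.T@t,v/np.linalg.norm(v)
def plane(d,uv,z):
    o,v=ray(d,uv);return o+v*(z-o[2])/v[2]
def tri(d1,a,d2,b):
    o1,v1=ray(d1,a);o2,v2=ray(d2,b)
    s=np.linalg.lstsq(np.c_[v1,-v2],o2-o1,rcond=None)[0]
    p,q=o1+s[0]*v1,o2+s[1]*v2
    return (p+q)/2,np.linalg.norm(p-q)
def proj(d,P):
    E=np.array(d["extrinsics"]);r,_=cv2.Rodrigues(E[:3,:3])
    return cv2.projectPoints(np.array(P,float).reshape(-1,1,3),r,E[:3,3],d["mtx"],d["dist_coeffs"])[0][:,0]
def crop(d,x0,y0,x1,y1,k,name):
    c=d["color"][y0:y1,x0:x1,::-1];c=cv2.resize(c,None,fx=k,fy=k,interpolation=cv2.INTER_CUBIC)
    for x in range((x0+9)//10*10,x1,10):
        cv2.putText(c,str(x),((x-x0)*k,8),0,.3,(0,0,255)); cv2.line(c,((x-x0)*k,10),((x-x0)*k,14),(0,0,255))
    for y in range((y0+9)//10*10,y1,10):
        cv2.putText(c,str(y),(0,(y-y0)*k+4),0,.3,(0,0,255)); cv2.line(c,(18,(y-y0)*k),(23,(y-y0)*k),(0,0,255))
    cv2.imwrite("pics/"+name,c)
E
python3 - <<'E'
from h import *
import pickle
t=imaging.read_camera("top");s=imaging.read_camera("side")
pickle.dump((t,s),open("im0.pkl","wb"))
crop(t,280,90,390,270,4,"t1.png");crop(s,190,100,350,240,5,"s1.png")
# grip masks
for n,d,box in(("top",t,(290,185,325,262)),("side",s,(255,200,330,230))):
    x0,y0,x1,y1=box;c=d["color"][y0:y1,x0:x1].astype(int)
    m=((c.max(2)<60)&(c.max(2)-c.min(2)<20)).astype(np.uint8)
    nn,l,st,ce=cv2.connectedComponentsWithStats(m)
    k=1+np.argmax(st[1:,4]);print(n,st[k],ce[k]+[x0,y0])
    pts=np.argwhere(l==k)[:,::-1]+[x0,y0]
    print(cv2.minAreaRect(pts.astype(np.float32)))
E
```

```text
top [ 11  42  12  31 216] [306.18981481 242.35185185]
((306.55389404296875, 242.03077697753906), (10.428363800048828, 30.175689697265625), 3.1798300743103027)
side [ 36  10  30  14 316] [305.26265823 216.73101266]
((305.3670654296875, 216.8641357421875), (30.183353424072266, 10.72003173828125), 8.746162414550781)
```

View pics/t1.png

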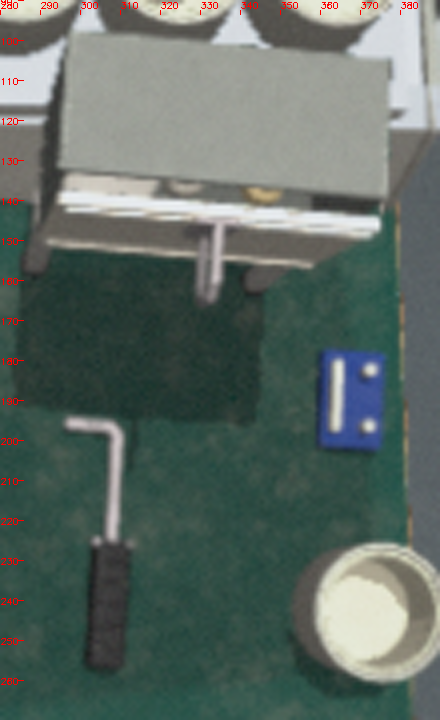

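View pics/s1.png

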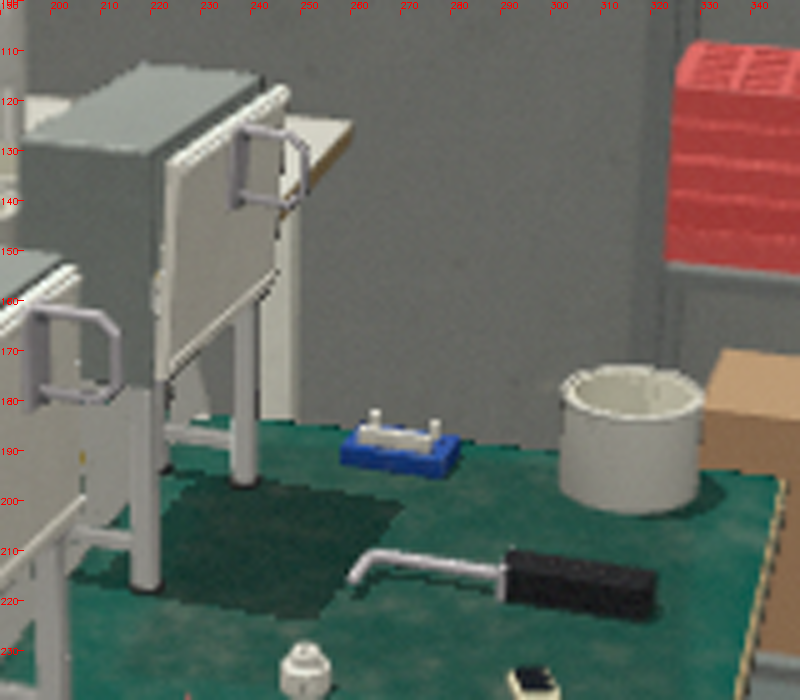

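Run:
```python
from h import *
import pickle
t,s=pickle.load(open("im0.pkl","rb"))
P={k:plane(t,uv,.27) for k,uv in dict(FL=(294.8,131.5),FR=(376,138.5),BL=(297.5,98),BR=(377,105)).items()}
for k,v in P.items(): print(k,v.round(4))
print("w",np.linalg.norm(P["FL"]-P["FR"]),np.linalg.norm(P["BL"]-P["BR"]),"d",np.linalg.norm(P["FL"]-P["BL"]),np.linalg.norm(P["FR"]-P["BR"]))
f=P["FL"]-P["FR"]+P["BL"]-P["BR"];yaw=np.arctan2(-f[0],f[1]);print("yaw",np.degrees(yaw))
c=sum(P.values())/4;print("centre",c)
R=np.array([[np.cos(yaw),-np.sin(yaw),0],[np.sin(yaw),np.cos(yaw),0],[0,0,1]])
c[2]=0
print("eye pred",c+R@[-.0695,0,.242])
print("eye tri",tri(t,(330.3,156),s,(245,133)))
for n,d in(("t",t),("s",s)): print(n,proj(d,[c+R@p for p in([-.0695,0,.242],[-.04,.09,.27],[-.04,-.09,.27],[-.04,.09,.134],[-.044,0,.225],[-.087,0,.259],[-.087,0,.225])]).round(1).tolist())
print("eye outer bottom tri etc")
# pole
print("grip", plane(t,(306.5,242),.026), plane(s,(305.3,216.8),.013), tri(t,(306.5,242),s,(305.3,216.8)))
print("grip ends",plane(t,(307.9,226),.02),plane(t,(305.9,256),.02))
print("bend",plane(t,(308.5,196.2),.013),plane(s,(263.5,210.8),.013))
print("tip",plane(t,(296,195),.013),plane(s,(260,216),.013))
```

```text
FL [ 0.6642 -0.0742  0.27  ]
FR [ 0.65   -0.2507  0.27  ]
BL [ 0.74   -0.0813  0.27  ]
BR [ 0.7261 -0.2569  0.27  ]
w 0.17705347881180372 0.17612308770187995 d 0.07610413288659096 0.07629417942915882
yaw -4.556038295477171
centre [ 0.69507015 -0.16574283  0.27      ]
eye pred [ 0.62578976 -0.16022216  0.242     ]
eye tri (array([ 0.61384408, -0.15598519,  0.24185661]), np.float64(0.006053641055388135))
t [[332.3, 152.1], [294.2, 132.3], [376.8, 139.4], [288.7, 147.5], [331.3, 142.8], [333.6, 158.2], [330.4, 161.3]]
s [[240.3, 132.0], [218.5, 129.8], [241.6, 114.3], [219.2, 176.5], [232.1, 136.8], [246.1, 126.9], [246.0, 138.3]]
eye outer bottom tri etc
grip [ 0.421428   -0.12982001  0.026     ] [ 0.42142304 -0.13115959  0.013     ] (array([ 0.42125407, -0.13161832,  0.01280359]), np.float64(0.0004560970508419348))
grip ends [ 0.46579279 -0.13507174  0.02      ] [ 0.3824907  -0.12861268  0.02      ]
bend [ 0.55041567 -0.13890836  0.013     ] [ 0.54756862 -0.13747279  0.013     ]
tip [ 0.55381932 -0.10329049  0.013     ] [ 0.54919942 -0.10069968  0.013     ]
```

Grip centre is about (0.421, -0.131) with yaw about -4°. Its height and the 0.13 m bend distance agree with the given sizes. Locker yaw is about -4.6°. The eye is near (0.615, -0.159, 0.242), with the hatch slightly open. I'll move over the pole.

Request:
carry_out([
  {"fingers": -1, "rz": 0.9},
  {"fingers": -1, "rz": 0.9},
  {"fingers": -1, "dx": 0.42, "dy": -0.95},
  {"fingers": -1, "dx": 0.42, "dy": -0.95},
  {"fingers": -1, "dx": 0.42, "dy": -0.95},
  {"fingers": -1, "dx": 0.42, "dy": -0.95},
  {"fingers": -1, "dx": 0.42, "dy": -0.95},
  {"fingers": -1, "dx": 0.42, "dy": -0.95},
  {"fingers": -1, "dx": 0.42, "dy": -0.95},
  {"fingers": -1, "dx": 0.42, "dy": -0.95},
  {"fingers": -1, "dx": 0.42, "dy": -0.95},
], force=60)

```text
validation failed for argument at $.pl...
```

Request:
carry_out([
  {"fingers": -1, "dx": 0.42, "dy": -0.95},
  {"fingers": -1, "dx": 0.42, "dy": -0.95},
  {"fingers": -1, "dx": 0.42, "dy": -0.95},
  {"fingers": -1, "dx": 0.42, "dy": -0.95},
  {"fingers": -1, "dx": 0.42, "dy": -0.95},
  {"fingers": -1, "dx": 0.42, "dy": -0.95},
  {"fingers": -1, "dx": 0.42, "dy": -0.95},
  {"fingers": -1, "dx": 0.42, "dy": -0.95},
  {"fingers": -1, "dx": 0.42, "dy": -0.95},
  {"fingers": -1},
])

```text
validation failed for argument at $.pl...
```

Request:
carry_out([
  {"fingers": -1, "dx": 0, "dy": 0, "dz": 0, "rx": 0, "ry": 0, "rz": 0.9},
  {"fingers": -1, "dx": 0, "dy": 0, "dz": 0, "rx": 0, "ry": 0, "rz": 0.9},
], force=60)

```text
time_s: 0.45
tool_pos: [0.1574, -0.6305, 0.2222]
tool_rot: [-180.0, 0.0, -4.3]
force: [0.1, 0.6, 0.8]
grip_width: 0.0872
```

Request:
carry_out([
  {"fingers": -1, "dx": 0.42, "dy": -0.95, "dz": 0, "rx": 0, "ry": 0, "rz": 0},
  {"fingers": -1, "dx": 0.42, "dy": -0.95, "dz": 0, "rx": 0, "ry": 0, "rz": 0},
  {"fingers": -1, "dx": 0.42, "dy": -0.95, "dz": 0, "rx": 0, "ry": 0, "rz": 0},
  {"fingers": -1, "dx": 0.42, "dy": -0.95, "dz": 0, "rx": 0, "ry": 0, "rz": 0},
  {"fingers": -1, "dx": 0.42, "dy": -0.95, "dz": 0, "rx": 0, "ry": 0, "rz": 0},
  {"fingers": -1, "dx": 0.42, "dy": -0.95, "dz": 0, "rx": 0, "ry": 0, "rz": 0},
  {"fingers": -1, "dx": 0.42, "dy": -0.95, "dz": 0, "rx": 0, "ry": 0, "rz": 0},
  {"fingers": -1, "dx": 0.42, "dy": -0.95, "dz": 0, "rx": 0, "ry": 0, "rz": 0},
  {"fingers": -1, "dx": 0.42, "dy": -0.95, "dz": 0, "rx": 0, "ry": 0, "rz": 0},
])

```text
time_s: 1.58
tool_pos: [0.2888, -0.3815, 0.2225]
tool_rot: [180.0, 0.0, -4.0]
force: [-0.3, -0.4, 0.1]
grip_width: 0.0869
```

Request:
carry_out([
  {"fingers": -1, "dx": 0.42, "dy": -0.95, "dz": 0, "rx": 0, "ry": 0, "rz": 0},
  {"fingers": -1, "dx": 0.42, "dy": -0.95, "dz": 0, "rx": 0, "ry": 0, "rz": 0},
  {"fingers": -1, "dx": 0.42, "dy": -0.95, "dz": 0, "rx": 0, "ry": 0, "rz": 0},
  {"fingers": -1, "dx": 0.42, "dy": -0.95, "dz": 0, "rx": 0, "ry": 0, "rz": 0},
  {"fingers": -1, "dx": 0.42, "dy": -0.95, "dz": 0, "rx": 0, "ry": 0, "rz": 0},
  {"fingers": -1, "dx": 0.42, "dy": -0.95, "dz": 0, "rx": 0, "ry": 0, "rz": 0},
  {"fingers": -1, "dx": 0.42, "dy": -0.95, "dz": 0, "rx": 0, "ry": 0, "rz": 0},
  {"fingers": -1, "dx": 0.42, "dy": -0.95, "dz": 0, "rx": 0, "ry": 0, "rz": 0},
  {"fingers": -1, "dx": 0, "dy": 0, "dz": 0, "rx": 0, "ry": 0, "rz": 0},
])

```text
time_s: 2.7
tool_pos: [0.4057, -0.1599, 0.2227]
tool_rot: [180.0, -0.0, -3.7]
force: [0.1, -0.3, 1.1]
grip_width: 0.0871
```

Request:
carry_out([
  {"fingers": -1, "dx": 0.45, "dy": -1, "dz": 0, "rx": 0, "ry": 0, "rz": 0},
  {"fingers": -1, "dx": 0, "dy": 0, "dz": 1, "rx": 0, "ry": 0, "rz": 0},
  {"fingers": -1, "dx": 0, "dy": 0, "dz": 1, "rx": 0, "ry": 0, "rz": 0},
  {"fingers": -1, "dx": 0, "dy": 0, "dz": 1, "rx": 0, "ry": 0, "rz": 0},
  {"fingers": -1, "dx": 0, "dy": 0, "dz": 1, "rx": 0, "ry": 0, "rz": 0},
  {"fingers": -1, "dx": 0, "dy": 0, "dz": 1, "rx": 0, "ry": 0, "rz": 0},
  {"fingers": -1, "dx": 0, "dy": 0, "dz": 0, "rx": 0, "ry": 0, "rz": 0},
])

```text
time_s: 3.58
tool_pos: [0.4179, -0.1334, 0.0706]
tool_rot: [-179.9, 0.3, -4.0]
force: [-0.2, 0.0, -0.3]
grip_width: 0.0873
```

Request:
carry_out([
  {"fingers": -1, "dx": 0.1, "dy": -0.05, "dz": 0.8, "rx": 0, "ry": 0, "rz": 0},
  {"fingers": -1, "dx": 0, "dy": 0, "dz": 0.8, "rx": 0, "ry": 0, "rz": 0},
  {"fingers": -1, "dx": 0, "dy": 0, "dz": 0.5, "rx": 0, "ry": 0, "rz": 0},
  {"fingers": -1, "dx": 0, "dy": 0, "dz": 0, "rx": 0, "ry": 0, "rz": 0},
])

```text
time_s: 4.08
tool_pos: [0.4231, -0.1321, 0.0094]
tool_rot: [-180.0, 0.1, -4.0]
force: [0.2, 0.1, 0.9]
grip_width: 0.0869
```

Run:
```python
from h import *
t=imaging.read_camera("top");s=imaging.read_camera("side")
crop(t,260,170,360,290,5,"t2.png");crop(s,230,120,350,240,5,"s2.png")
print(sensors.get_obs()["tool_pos"],sensors.get_obs()["qpos"])
```

```text
[ 0.42413304 -0.13230729  0.01042456] [ 45.60752361   8.84079722 -33.13321632 123.03286319   6.35617903
  49.64547579 -85.32261393]
```

View pics/s2.png

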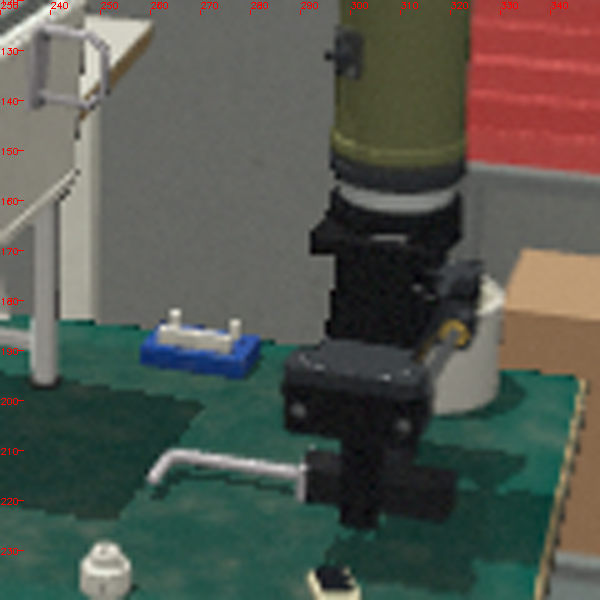

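View pics/t2.png

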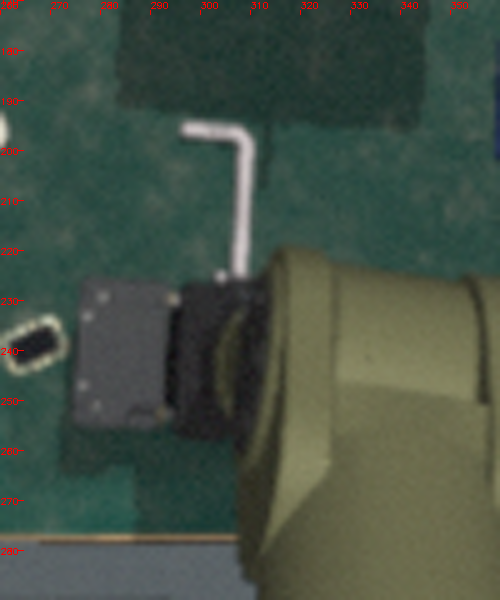

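The side view shows the fingers straddling the middle of the grip (px 305,217), and the pole hasn't moved. I'll lower about 6 mm and close.

Request:
carry_out([
  {"fingers": -1, "dx": 0, "dy": 0, "dz": 0.2, "rx": 0, "ry": 0, "rz": 0},
  {"fingers": 1, "dx": 0, "dy": 0, "dz": 0, "rx": 0, "ry": 0, "rz": 0},
  {"fingers": 1, "dx": 0, "dy": 0, "dz": 0, "rx": 0, "ry": 0, "rz": 0},
  {"fingers": 1, "dx": 0, "dy": 0, "dz": 0, "rx": 0, "ry": 0, "rz": 0},
  {"fingers": 1, "dx": 0, "dy": 0, "dz": 0, "rx": 0, "ry": 0, "rz": 0},
  {"fingers": 1, "dx": 0, "dy": 0, "dz": 0, "rx": 0, "ry": 0, "rz": 0},
], force=60)

```text
time_s: 4.92
tool_pos: [0.4234, -0.1319, 0.0036]
tool_rot: [180.0, -0.0, -4.0]
force: [-0.2, -0.3, -0.5]
grip_width: 0.0448
```

Request:
carry_out([
  {"fingers": 1, "dx": 0, "dy": 0, "dz": 0, "rx": 0, "ry": 0, "rz": 0},
  {"fingers": 1, "dx": 0, "dy": 0, "dz": 0, "rx": 0, "ry": 0, "rz": 0},
  {"fingers": 1, "dx": 0, "dy": 0, "dz": 0, "rx": 0, "ry": 0, "rz": 0},
  {"fingers": 1, "dx": 0, "dy": 0, "dz": 0, "rx": 0, "ry": 0, "rz": 0},
])

```text
time_s: 5.42
tool_pos: [0.4234, -0.1319, 0.0035]
tool_rot: [180.0, 0.0, -4.0]
force: [-0.3, 0.0, 0.2]
grip_width: 0.0255
```

Request:
carry_out([
  {"fingers": 1, "dx": 0, "dy": 0, "dz": -0.5, "rx": 0, "ry": 0, "rz": 0},
  {"fingers": 1, "dx": 0, "dy": 0.5, "dz": -1, "rx": 0, "ry": 0, "rz": 0},
  {"fingers": 1, "dx": 0, "dy": 0.5, "dz": -1, "rx": 0, "ry": 0, "rz": 0},
  {"fingers": 1, "dx": 0, "dy": 0.5, "dz": -1, "rx": 0, "ry": 0, "rz": 0},
  {"fingers": 1, "dx": 0, "dy": 0.5, "dz": -1, "rx": 0, "ry": 0, "rz": 0},
  {"fingers": 1, "dx": 0, "dy": 0.5, "dz": -1, "rx": 0, "ry": 0, "rz": 0},
  {"fingers": 1, "dx": 0, "dy": 0.5, "dz": -1, "rx": 0, "ry": 0, "rz": 0},
  {"fingers": 1, "dx": 0, "dy": 0.2, "dz": -1, "rx": 0, "ry": 0, "rz": 0},
  {"fingers": 1, "dx": 0, "dy": 0, "dz": 0, "rx": 0, "ry": 0, "rz": 0},
])

```text
time_s: 6.55
tool_pos: [0.418, -0.2286, 0.2315]
tool_rot: [179.8, -0.3, -4.0]
force: [-0.2, -0.0, -1.5]
grip_width: 0.0255
```

Run:
```python
from h import *
import pickle
t=imaging.read_camera("top");s=imaging.read_camera("side")
pickle.dump((t,s),open("im3.pkl","wb"))
crop(t,280,80,390,230,5,"t3.png");crop(s,190,80,340,190,5,"s3.png")
print(sensors.get_obs()["tool_pos"],sensors.get_obs()["tool_rot"])
```

```text
[ 0.41649598 -0.22706174  0.22836374] [-1.79995378e+02  1.48888433e-02 -3.94808557e+00]
```

View pics/s3.png

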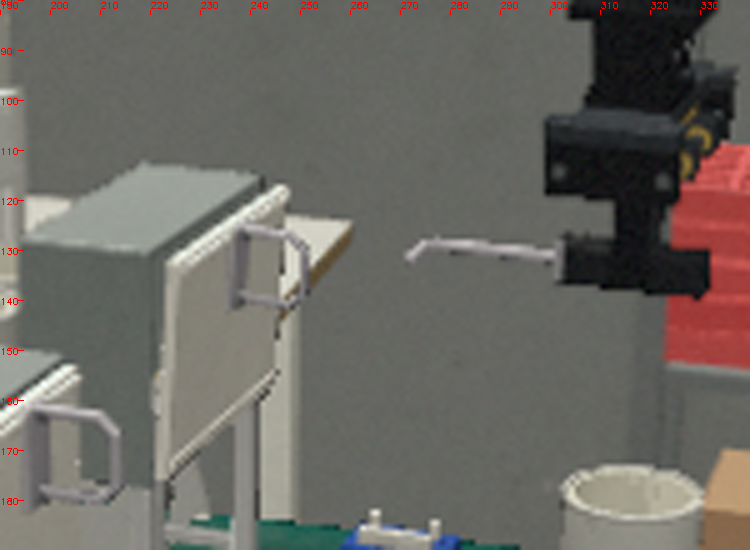

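View pics/t3.png

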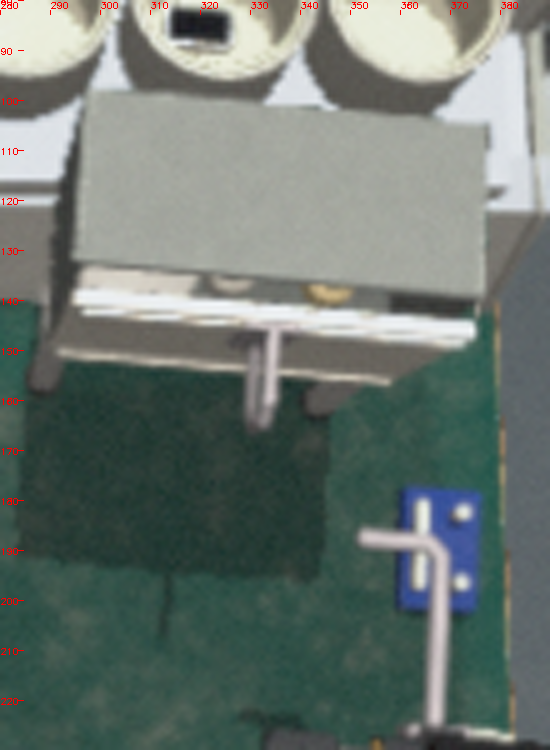

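Run:
```python
from h import *
import pickle
t,s=pickle.load(open("im3.pkl","rb"))
print("tip",tri(t,(351.8,187.2),s,(271.5,131.7)), "pred",np.array([.4165+.127,-.227+.030,.2284+.0095]))
print("bend",tri(t,(366,187.5),s,(275,128.3)))
for n,a,b in(("centre",(332,155),(244.3,133)),("outer up",(332.9,161),(248.5,127)),("outer low",(330.6,164),(249,141))):
    print(n,tri(t,a,s,b))
yaw=np.radians(-4.5);c=np.array([.6951,-.1657,0])
R=np.array([[np.cos(yaw),-np.sin(yaw),0],[np.sin(yaw),np.cos(yaw),0],[0,0,1]])
for th in(0.04,.08,.1):
  def h(l,o): return c+R@[-.04-(l*np.sin(th)+o*np.cos(th)),0,.134+l*np.cos(th)-o*np.sin(th)]
  P=[h(.108,.0295),h(.125,.047),h(.091,.047),h(.125,.012),h(.091,.012)]
  print(th,P[0].round(4),proj(t,P).round(1).tolist(),proj(s,P).round(1).tolist())
```

```text
tip (array([ 0.54573533, -0.20288362,  0.237917  ]), np.float64(0.003931128128665136)) pred [ 0.5435 -0.197   0.2379]
bend (array([ 0.54354502, -0.23442515,  0.2398298 ]), np.float64(0.006634587935809789))
centre (array([ 0.61675179, -0.16012058,  0.24037604]), np.float64(0.005465851768735685))
outer up (array([ 0.60139531, -0.15708506,  0.25986934]), np.float64(0.0010189821323626778))
outer low (array([ 0.60192777, -0.16122799,  0.21713797]), np.float64(0.003508599379750746))
0.04 [ 0.6215 -0.1599  0.2407] [[332.1, 154.1], [333.3, 160.6], [330.1, 163.0], [334.2, 144.8], [331.0, 147.9]] [[241.7, 132.6], [247.8, 127.7], [247.2, 139.1], [236.2, 126.1], [235.8, 137.4]]
0.08 [ 0.6173 -0.1596  0.2393] [[331.9, 156.1], [333.0, 163.0], [329.8, 164.7], [334.0, 147.1], [330.9, 149.5]] [[243.1, 133.2], [249.4, 128.7], [248.4, 139.9], [237.9, 126.5], [237.0, 137.7]]
0.1 [ 0.6152 -0.1594  0.2385] [[331.8, 157.1], [332.8, 164.2], [329.7, 165.6], [333.9, 148.2], [330.8, 150.3]] [[243.8, 133.6], [250.2, 129.1], [248.9, 140.4], [238.7, 126.7], [237.6, 137.9]]
```

The triangulated tip is about (0.546, -0.200, 0.238), which agrees with kinematics. The eye centre is about (0.6165, -0.160, 0.2395), with the hatch at about 0.08 rad. First I'll move forward beside the eye.

Request:
carry_out([
  {"fingers": 1, "dx": 0.75, "dy": 0, "dz": -0.05, "rx": 0, "ry": 0, "rz": 0},
  {"fingers": 1, "dx": 0.75, "dy": 0, "dz": 0, "rx": 0, "ry": 0, "rz": 0},
  {"fingers": 1, "dx": 0.75, "dy": 0, "dz": 0, "rx": 0, "ry": 0, "rz": 0},
  {"fingers": 1, "dx": 0, "dy": 0, "dz": 0, "rx": 0, "ry": 0, "rz": 0},
  {"fingers": 1, "dx": 0, "dy": 0, "dz": 0, "rx": 0, "ry": 0, "rz": 0},
])

```text
time_s: 7.28
tool_pos: [0.4829, -0.2317, 0.2289]
tool_rot: [-179.9, 0.1, -3.9]
force: [-0.2, -0.2, -1.3]
grip_width: 0.0253
```

Run:
```python
from h import *
import pickle
t=imaging.read_camera("top");s=imaging.read_camera("side")
pickle.dump((t,s),open("im4.pkl","wb"))
crop(t,290,110,390,210,6,"t4.png");crop(s,210,90,310,170,7,"s4.png")
print(sensors.get_obs()["tool_pos"],sensors.get_obs()["tool_rot"])
```

```text
[ 0.48304236 -0.23225419  0.2295921 ] [ 1.79995984e+02  7.48129313e-02 -3.99934758e+00]
```

View pics/s4.png

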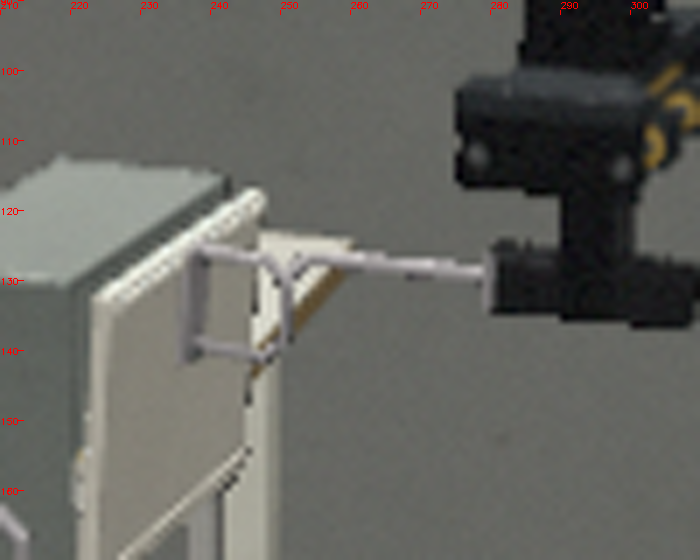

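View pics/t4.png

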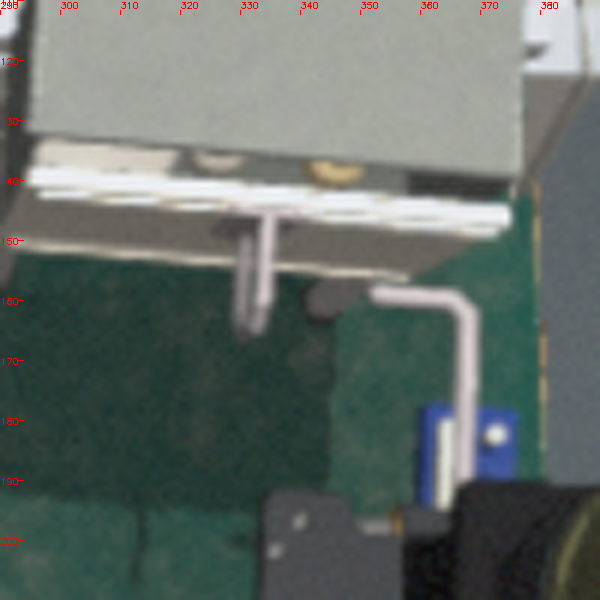

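The tip at top px (351,159) is level with the eye opening, whose centre is about (332,156). I'll insert sideways now.

Request:
carry_out([
  {"fingers": 1, "dx": 0.08, "dy": -0.55, "dz": 0, "rx": 0, "ry": 0, "rz": 0},
  {"fingers": 1, "dx": 0, "dy": -0.55, "dz": 0, "rx": 0, "ry": 0, "rz": 0},
  {"fingers": 1, "dx": 0, "dy": -0.55, "dz": 0, "rx": 0, "ry": 0, "rz": 0},
  {"fingers": 1, "dx": 0, "dy": -0.55, "dz": 0, "rx": 0, "ry": 0, "rz": 0},
  {"fingers": 1, "dx": 0, "dy": 0, "dz": 0, "rx": 0, "ry": 0, "rz": 0},
  {"fingers": 1, "dx": 0, "dy": 0, "dz": 0, "rx": 0, "ry": 0, "rz": 0},
])

```text
time_s: 8.12
tool_pos: [0.491, -0.1672, 0.2301]
tool_rot: [180.0, 0.0, -4.0]
force: [0.6, -0.2, -1.6]
grip_width: 0.0256
```

Run:
```python
from h import *
import pickle
t=imaging.read_camera("top");s=imaging.read_camera("side")
pickle.dump((t,s),open("im5.pkl","wb"))
crop(t,290,110,390,210,6,"t5.png");crop(s,210,90,310,170,7,"s5.png")
print(sensors.get_obs()["tool_pos"],sensors.get_obs()["tool_rot"],sensors.get_obs()["force"])
```

```text
[ 0.4908964  -0.16755026  0.22994061] [ 1.79985536e+02  8.44308144e-03 -4.05577784e+00] [ 1.37696505  0.05554783 -1.06725596]
```

View pics/s5.png

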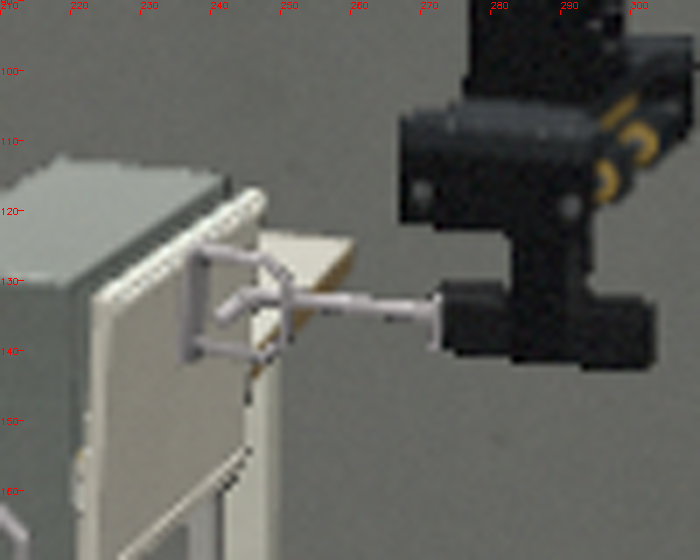

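View pics/t5.png

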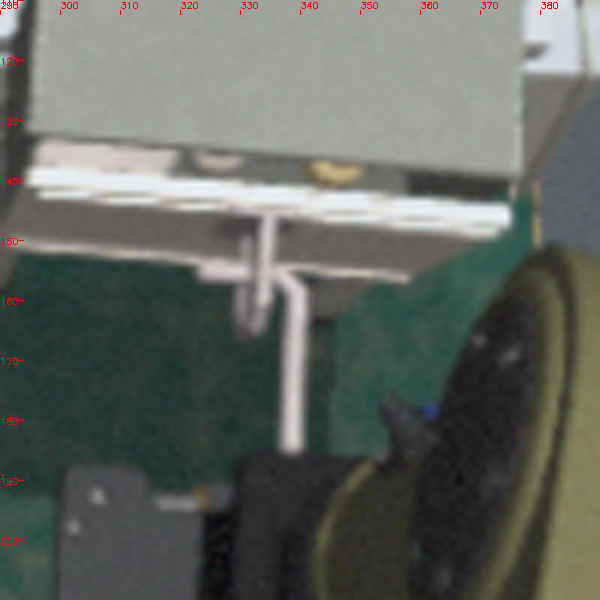

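The prong is through the eye: the tip shows at top px (322,155) beyond the loop at 332, and at side px (241,135) inside the opening. I'll pull along the computed arc to about 0.5 rad.

Request:
carry_out([
  {"fingers": 1, "dx": -0.34, "dy": 0, "dz": 0.12, "rx": 0, "ry": 0, "rz": 0},
  {"fingers": 1, "dx": -0.34, "dy": 0, "dz": 0.12, "rx": 0, "ry": 0, "rz": 0},
  {"fingers": 1, "dx": -0.34, "dy": 0, "dz": 0.13, "rx": 0, "ry": 0, "rz": 0},
  {"fingers": 1, "dx": -0.18, "dy": 0, "dz": 0.16, "rx": 0, "ry": 0, "rz": 0},
  {"fingers": 1, "dx": -0.18, "dy": 0, "dz": 0.16, "rx": 0, "ry": 0, "rz": 0},
  {"fingers": 1, "dx": -0.17, "dy": 0, "dz": 0.17, "rx": 0, "ry": 0, "rz": 0},
  {"fingers": 1, "dx": -0.17, "dy": 0, "dz": 0.17, "rx": 0, "ry": 0, "rz": 0},
  {"fingers": 1, "dx": 0, "dy": 0, "dz": 0, "rx": 0, "ry": 0, "rz": 0},
])

```text
time_s: 9.22
tool_pos: [0.4388, -0.1629, 0.1985]
tool_rot: [-180.0, 0.1, -4.0]
force: [0.4, 0.4, -1.2]
grip_width: 0.0257
```

Run:
```python
from h import *
import pickle
t=imaging.read_camera("top");s=imaging.read_camera("side")
pickle.dump((t,s),open("im6.pkl","wb"))
crop(t,290,110,390,210,6,"t6.png");crop(s,210,90,310,170,7,"s6.png")
print(sensors.get_obs()["tool_pos"],sensors.get_obs()["tool_rot"],sensors.get_obs()["force"])
```

```text
[ 0.43953095 -0.16302073  0.19908268] [-1.79998782e+02  1.47790438e-02 -3.96786032e+00] [ 0.0504549   0.08065108 -0.91627151]
```

View pics/s6.png

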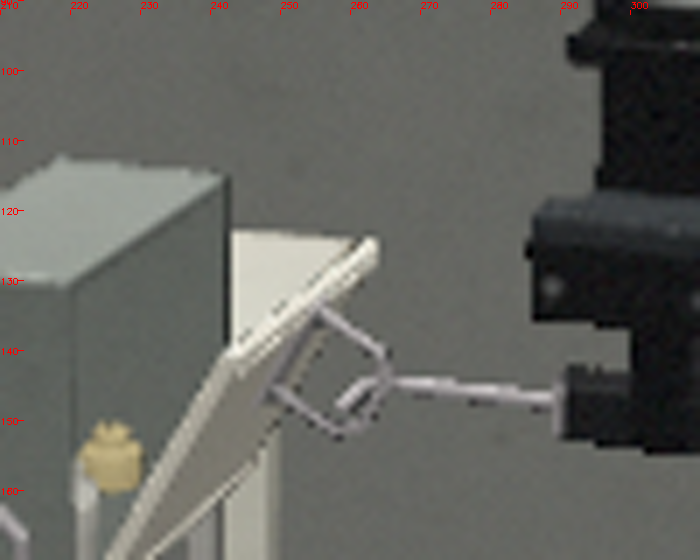

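View pics/t6.png

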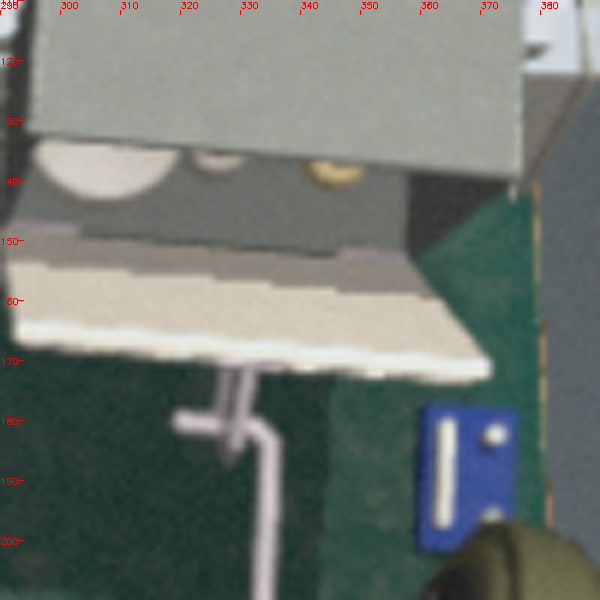

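The hatch is swinging out (about 0.5 rad) with the prong resting on the outer wire. I'll continue along the arc.

Request:
carry_out([
  {"fingers": 1, "dx": -0.18, "dy": 0, "dz": 0.27, "rx": 0, "ry": 0, "rz": 0},
  {"fingers": 1, "dx": -0.17, "dy": 0, "dz": 0.27, "rx": 0, "ry": 0, "rz": 0},
  {"fingers": 1, "dx": -0.17, "dy": 0, "dz": 0.27, "rx": 0, "ry": 0, "rz": 0},
  {"fingers": 1, "dx": -0.1, "dy": 0, "dz": 0.3, "rx": 0, "ry": 0, "rz": 0},
  {"fingers": 1, "dx": -0.1, "dy": 0, "dz": 0.3, "rx": 0, "ry": 0, "rz": 0},
  {"fingers": 1, "dx": -0.1, "dy": 0, "dz": 0.3, "rx": 0, "ry": 0, "rz": 0},
  {"fingers": 1, "dx": 0, "dy": 0, "dz": 0, "rx": 0, "ry": 0, "rz": 0},
])

```text
time_s: 10.2
tool_pos: [0.4141, -0.1611, 0.1469]
tool_rot: [-180.0, 0.1, -4.0]
force: [0.4, 0.3, -0.5]
grip_width: 0.0255
```

Run:
```python
from h import *
import pickle
t=imaging.read_camera("top");s=imaging.read_camera("side")
pickle.dump((t,s),open("im7.pkl","wb"))
crop(t,290,110,390,210,6,"t7.png");crop(s,210,100,310,185,7,"s7.png")
print(sensors.get_obs()["tool_pos"],sensors.get_obs()["tool_rot"],sensors.get_obs()["force"])
```

```text
[ 0.41507662 -0.16136453  0.14785539] [ 1.79998542e+02  4.16110662e-03 -3.96920897e+00] [-0.27079796 -0.22960706 -1.87411309]
```

View pics/s7.png

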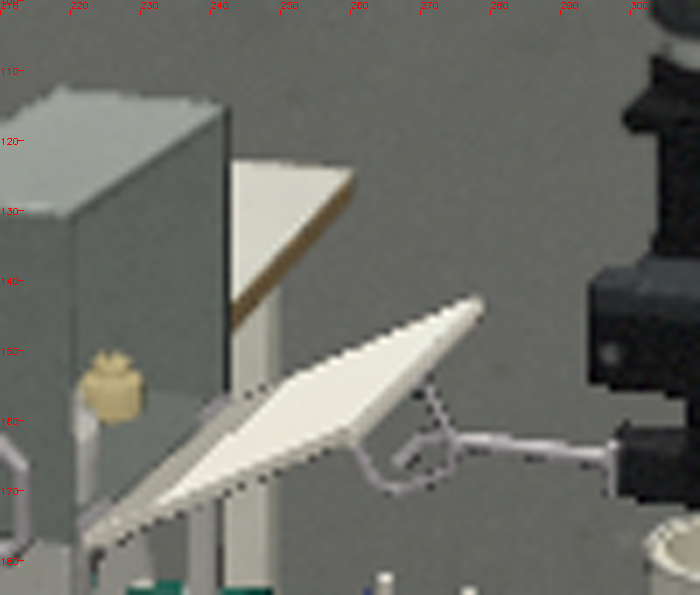

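The hatch is at about 1 rad with the prong still in the eye. I'll pull on down to the stop.

Request:
carry_out([
  {"fingers": 1, "dx": -0.02, "dy": 0, "dz": 0.32, "rx": 0, "ry": 0, "rz": 0},
  {"fingers": 1, "dx": -0.02, "dy": 0, "dz": 0.32, "rx": 0, "ry": 0, "rz": 0},
  {"fingers": 1, "dx": -0.02, "dy": 0, "dz": 0.32, "rx": 0, "ry": 0, "rz": 0},
  {"fingers": 1, "dx": 0.06, "dy": 0, "dz": 0.32, "rx": 0, "ry": 0, "rz": 0},
  {"fingers": 1, "dx": 0.06, "dy": 0, "dz": 0.32, "rx": 0, "ry": 0, "rz": 0},
  {"fingers": 1, "dx": 0.06, "dy": 0, "dz": 0.3, "rx": 0, "ry": 0, "rz": 0},
  {"fingers": 1, "dx": 0, "dy": 0, "dz": 0, "rx": 0, "ry": 0, "rz": 0},
  {"fingers": 1, "dx": 0, "dy": 0, "dz": 0, "rx": 0, "ry": 0, "rz": 0},
])

```text
time_s: 11.3
tool_pos: [0.4188, -0.1616, 0.091]
tool_rot: [180.0, -0.0, -4.0]
force: [0.2, -0.1, -1.0]
grip_width: 0.0258
```

Run:
```python
from h import *
import pickle
t=imaging.read_camera("top");s=imaging.read_camera("side")
pickle.dump((t,s),open("im8.pkl","wb"))
crop(t,290,110,390,210,6,"t8.png");crop(s,210,120,330,205,6,"s8.png")
print(sensors.get_obs()["tool_pos"],sensors.get_obs()["tool_rot"],sensors.get_obs()["force"])
```

```text
[ 0.41888546 -0.1617405   0.09117656] [ 1.79975161e+02 -3.22689648e-02 -3.97104207e+00] [ 0.00361405 -0.18405833 -0.93117488]
```

View pics/s8.png

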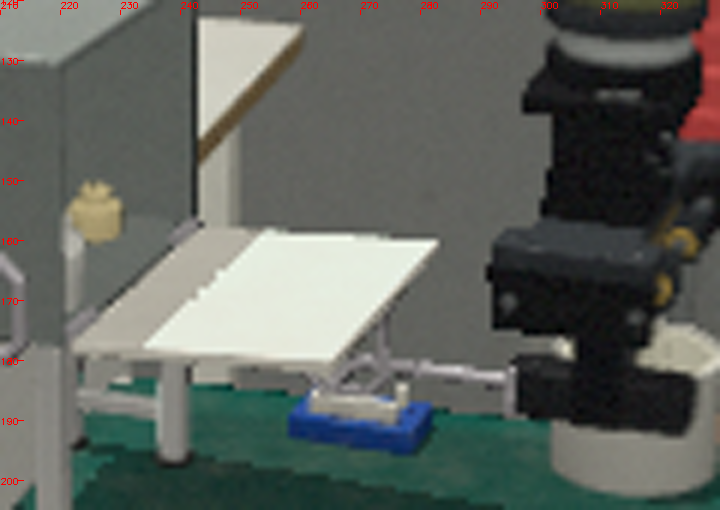

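View pics/t8.png

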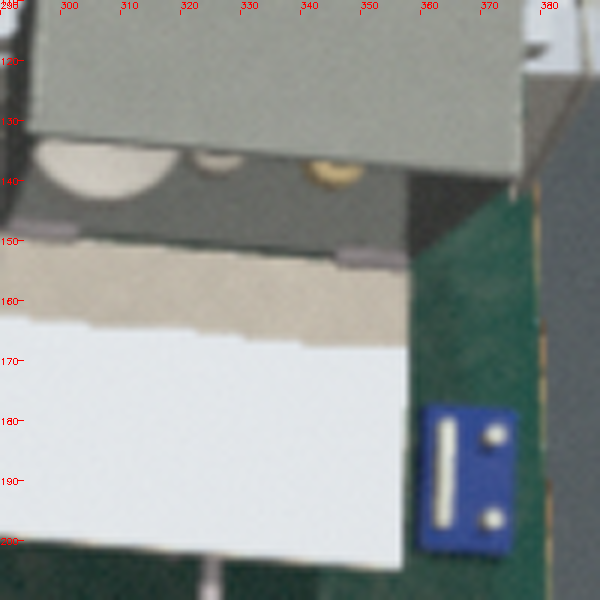

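The hatch is nearly level, with the eye and prong beneath it at side px (268,182). Before unhooking I'll check the cup's clearance and the hatch angle.

Run:
```python
from h import *
import pickle
t,s=pickle.load(open("im0.pkl","rb"))
for z in(0,.05,.08): print(z,plane(t,(352.5,240),z).round(3),plane(t,(372,243),z).round(3))
print("cup rim tri",tri(t,(372,242.5),s,(316,179)))
t,s=pickle.load(open("im8.pkl","rb"))
yaw=np.radians(-4.5);c=np.array([.6951,-.1657,0])
R=np.array([[np.cos(yaw),-np.sin(yaw),0],[np.sin(yaw),np.cos(yaw),0],[0,0,1]])
for th in(1.3,1.4,1.5):
  P=[c+R@[-.04-(.132*np.sin(th)+o*np.cos(th)),y,.134+.132*np.cos(th)-o*np.sin(th)] for y in(.09,-.09) for o in (0,)]
  print(th,proj(s,P).round(1).tolist(),proj(t,P).round(1).tolist())
```

```text
0 [ 0.426 -0.266  0.   ] [ 0.417 -0.323  0.   ]
0.05 [ 0.427 -0.252  0.05 ] [ 0.419 -0.306  0.05 ]
0.08 [ 0.428 -0.244  0.08 ] [ 0.42  -0.296  0.08 ]
cup rim tri (array([ 0.4186925 , -0.30129536,  0.06569113]), np.float64(0.0034463472706736677))
1.3 [[262.6, 170.5], [281.0, 150.6]] [[286.3, 195.8], [360.8, 201.7]]
1.4 [[263.5, 175.1], [281.8, 154.7]] [[285.8, 197.5], [359.2, 203.3]]
1.5 [[264.0, 179.6], [282.2, 158.9]] [[285.3, 198.7], [357.7, 204.4]]
```

The hatch's edge corners match 1.5 rad, so it is at the stop. The cup rim is at 0.066 m and clear. I'll ease the prong off the wire and slide it out sideways.

Request:
carry_out([
  {"fingers": 1, "dx": 0, "dy": 0, "dz": -0.2, "rx": 0, "ry": 0, "rz": 0},
  {"fingers": 1, "dx": 0, "dy": 0.4, "dz": 0, "rx": 0, "ry": 0, "rz": 0},
  {"fingers": 1, "dx": 0, "dy": 0.45, "dz": 0, "rx": 0, "ry": 0, "rz": 0},
  {"fingers": 1, "dx": 0, "dy": 0.45, "dz": 0, "rx": 0, "ry": 0, "rz": 0},
  {"fingers": 1, "dx": 0, "dy": 0, "dz": 0, "rx": 0, "ry": 0, "rz": 0},
  {"fingers": 1, "dx": 0, "dy": 0, "dz": 0, "rx": 0, "ry": 0, "rz": 0},
])

```text
time_s: 12.15
tool_pos: [0.4159, -0.2003, 0.0967]
tool_rot: [-180.0, 0.0, -4.0]
force: [0.2, 0.5, -1.5]
grip_width: 0.0256
```

Run:
```python
from h import *
t=imaging.read_camera("top");s=imaging.read_camera("side")
crop(s,210,120,330,205,6,"s9.png")
print(sensors.get_obs()["tool_pos"],sensors.get_obs()["tool_rot"],sensors.get_obs()["force"])
```

```text
[ 0.4159678  -0.19998972  0.09673611] [-1.79987118e+02  1.52569659e-02 -3.92661011e+00] [-0.55977707 -0.62632917 -1.44605399]
```

View pics/s9.png

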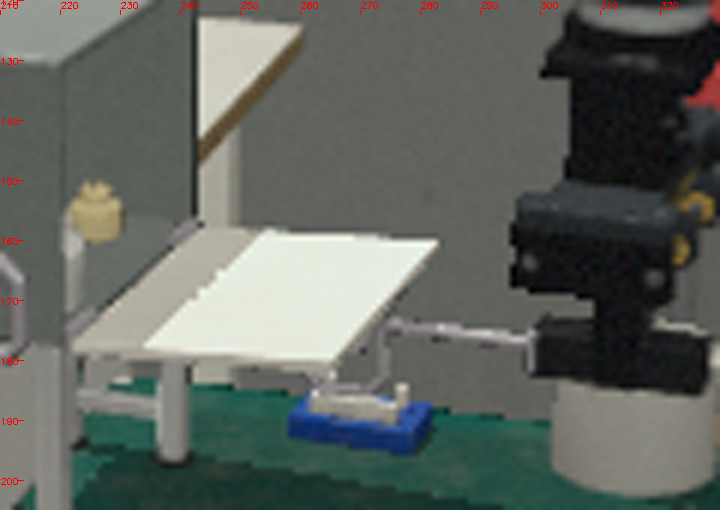

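The tip is clear of the eye by about 14 mm. I'll lower, go back under the eye to where the pole lay, and set it down.

Request:
carry_out([
  {"fingers": 1, "dx": 0, "dy": 0, "dz": 0.7, "rx": 0, "ry": 0, "rz": 0},
  {"fingers": 1, "dx": 0, "dy": 0, "dz": 0.7, "rx": 0, "ry": 0, "rz": 0},
  {"fingers": 1, "dx": 0, "dy": 0, "dz": 0.7, "rx": 0, "ry": 0, "rz": 0},
  {"fingers": 1, "dx": 0.1, "dy": -0.75, "dz": 0, "rx": 0, "ry": 0, "rz": 0},
  {"fingers": 1, "dx": 0.1, "dy": -0.75, "dz": 0, "rx": 0, "ry": 0, "rz": 0},
  {"fingers": 1, "dx": 0.1, "dy": -0.75, "dz": 0, "rx": 0, "ry": 0, "rz": 0},
  {"fingers": 1, "dx": 0, "dy": 0, "dz": 0, "rx": 0, "ry": 0, "rz": 0},
  {"fingers": 1, "dx": 0, "dy": 0, "dz": 0, "rx": 0, "ry": 0, "rz": 0},
])

```text
time_s: 13.25
tool_pos: [0.4295, -0.1344, 0.0339]
tool_rot: [180.0, 0.0, -4.0]
force: [0.6, -0.5, -0.7]
grip_width: 0.0259
```

Request:
carry_out([
  {"fingers": 1, "dx": -0.1, "dy": -0.05, "dz": 0.5, "rx": 0, "ry": 0, "rz": 0},
  {"fingers": 1, "dx": -0.1, "dy": 0, "dz": 0.3, "rx": 0, "ry": 0, "rz": 0},
  {"fingers": 1, "dx": 0, "dy": 0, "dz": 0.1, "rx": 0, "ry": 0, "rz": 0},
  {"fingers": 1, "dx": 0, "dy": 0, "dz": 0.05, "rx": 0, "ry": 0, "rz": 0},
  {"fingers": 1, "dx": 0, "dy": 0, "dz": 0, "rx": 0, "ry": 0, "rz": 0},
])

```text
time_s: 13.88
tool_pos: [0.424, -0.132, 0.0054]
tool_rot: [180.0, -0.0, -4.0]
force: [0.2, 0.5, -1.3]
grip_width: 0.0257
```

Run:
```python
from h import *
s=imaging.read_camera("side")
crop(s,210,150,340,240,6,"s10.png")
print(sensors.get_obs()["tool_pos"],sensors.get_obs()["force"])
```

```text
[ 0.42402672 -0.13201189  0.00553602] [-0.45778193 -0.53784331 -1.3214686 ]
```

View pics/s10.png

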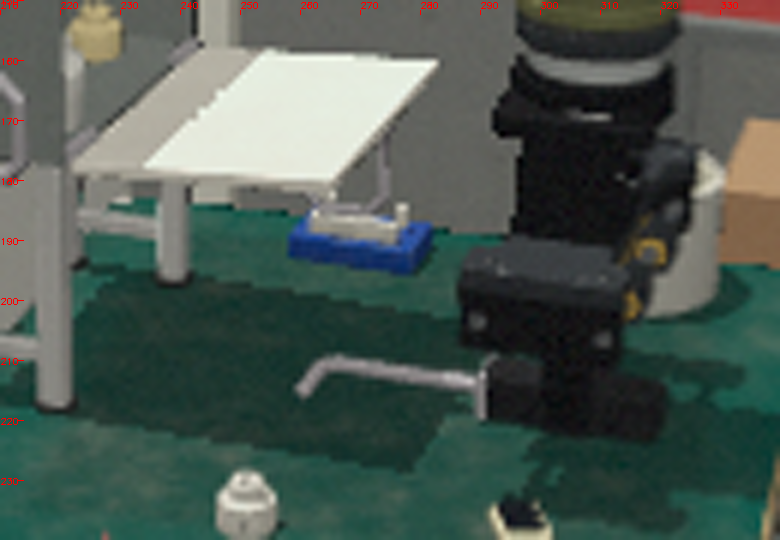

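The pole is back in its place, about 2 mm above the bench, and the hatch is fully down. I'll settle it and release.

Request:
carry_out([
  {"fingers": 1, "dx": 0, "dy": 0, "dz": 0.06, "rx": 0, "ry": 0, "rz": 0},
  {"fingers": 1, "dx": 0, "dy": 0, "dz": 0, "rx": 0, "ry": 0, "rz": 0},
  {"fingers": -1, "dx": 0, "dy": 0, "dz": 0, "rx": 0, "ry": 0, "rz": 0},
  {"fingers": -1, "dx": 0, "dy": 0, "dz": 0, "rx": 0, "ry": 0, "rz": 0},
  {"fingers": -1, "dx": 0, "dy": 0, "dz": 0, "rx": 0, "ry": 0, "rz": 0},
  {"fingers": -1, "dx": 0, "dy": 0, "dz": 0, "rx": 0, "ry": 0, "rz": 0},
  {"fingers": -1, "dx": 0, "dy": 0, "dz": 0, "rx": 0, "ry": 0, "rz": 0},
  {"fingers": -1, "dx": 0, "dy": 0, "dz": 0, "rx": 0, "ry": 0, "rz": 0},
  {"fingers": -1, "dx": 0, "dy": 0, "dz": 0, "rx": 0, "ry": 0, "rz": 0},
])

```text
time_s: 15.05
tool_pos: [0.4237, -0.1319, 0.0035]
tool_rot: [180.0, 0.0, -4.0]
force: [0.2, -0.2, 0.7]
grip_width: 0.084
```

Request:
carry_out([
  {"fingers": -1, "dx": 0, "dy": 0, "dz": -0.4, "rx": 0, "ry": 0, "rz": 0},
  {"fingers": -1, "dx": 0, "dy": 0, "dz": -0.8, "rx": 0, "ry": 0, "rz": 0},
  {"fingers": -1, "dx": 0, "dy": 0, "dz": -1, "rx": 0, "ry": 0, "rz": 0},
  {"fingers": -1, "dx": 0, "dy": 0, "dz": -1, "rx": 0, "ry": 0, "rz": 0},
  {"fingers": -1, "dx": 0, "dy": 0, "dz": -1, "rx": 0, "ry": 0, "rz": 0},
  {"fingers": -1, "dx": 0, "dy": 0, "dz": 0, "rx": 0, "ry": 0, "rz": 0},
  {"fingers": -1, "dx": 0, "dy": 0, "dz": 0, "rx": 0, "ry": 0, "rz": 0},
])

```text
time_s: 15.92
tool_pos: [0.4233, -0.1318, 0.1293]
tool_rot: [180.0, 0.0, -4.0]
force: [-0.5, 0.2, 0.5]
grip_width: 0.0871
```

Run:
```python
from h import *
t=imaging.read_camera("top");s=imaging.read_camera("side")
crop(s,150,110,350,240,4,"s11.png")
cv2.imwrite("pics/t11.png",t["color"][:,:,::-1])
print(sensors.get_obs()["tool_pos"],sensors.get_obs()["force"])
```

```text
[ 0.42287268 -0.13163506  0.1286046 ] [-0.06179378  0.17613016 -0.90399766]
```

View pics/s11.png

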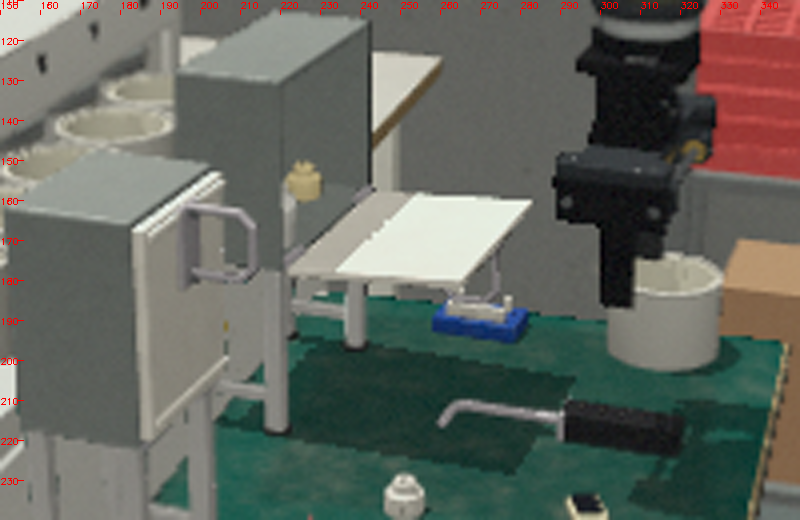

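View pics/t11.png

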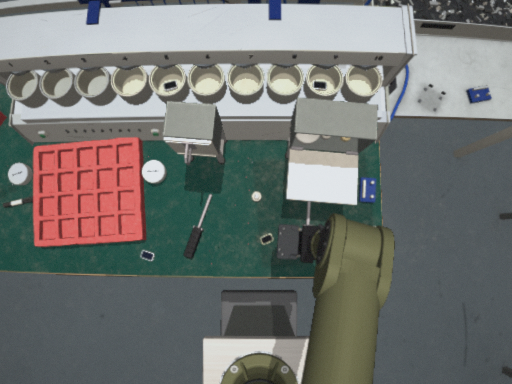

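The side view shows the pole flat at its old place (grip 305,216; tip 260,215). The wide hatch is level, the narrow hatch is shut and the gripper is well clear. I'll hand in.

```bash
python3 -c "
from cell import ticket
print(ticket.sign_off())"
```

```text
the job is handed in; nothing more can be done
None
```

I picked up the hook pole and put its prong about 20 mm through the wide hatch's eye. I pulled the hatch down along its arc to the stop, then slid the prong out sideways. The pole is back flat where it lay, and the job was handed in at about 16 s of the 64 s allowed.

- **Wide hatch:** its corners in the side image matched 1.5 rad, the stop.
- **Pole:** in the side image its grip and tip sit on the bench at the same pixels as at the start.
- **Narrow hatch:** it looks shut in both views, as at the start.
- **Gripper and arm:** the open gripper is about 0.13 m above the bench and clear of everything. The force readings I saw stayed under about 2 N.

No check failed. The two-view triangulation disagreed by 3–6 mm at the eye and at the raised hook tip, which was well inside the eye's clearance. The hand-in gives no verdict.

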